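# Stroke down the hold-down leaves of a register board

### The job

A printing block lies on the register board, and the five hinged steel leaves that hold it down are still standing up. With closed fingertips and a light touch, never pressing hard, stroke along the row from the round nut, down the long rail, round the corner and along the short rail, laying the leaves flat one after another in that order. Do not shift or lift the board, and leave the magnifier, the stopper and the ink tin where they stand.

Things in the scene. Friction and masses are not known exactly. Their poses are not given: they have to be found in the camera images.
- register_board: Loose 3 kg plywood board lying flat, 220 (x) x 290 (y) x 12 mm; origin at the centre of its underside. Two aluminium rails, 24 mm wide, top 20 mm above the bench, form an L: the long one along y at x = +75 mm, the short one along x at y = -112 mm. Inside the L lies a fixed printing block, top 20.5 mm. Leaves 1 to 3 stand along the long rail, 4 and 5 along the short one.
- start_nut (a point): Top centre of a low dark round nut on the long rail, 20 mm across, 24 mm above the bench: the starting end of the row. Its centre is 23 mm before the hinge of leaf 1.
- corner (a point): Where the centre lines of the two rails meet, at the height of a flat leaf's top (25 mm above the bench, 5 mm above the bare rail). Between the end of leaf 3 and the hinge of leaf 4; nothing stands here.
- leaf_1 (a joint): Hinge of leaf 1, rad: 0 = standing up (0.35 rad above flat), 0.35 = lying flat (hard stop); stays where it is left by friction (0.02 N m), no spring. All leaves are alike: 50 mm long along the rail, 36 wide, 4 thick, 14 mm between neighbours, hinged at the end nearer the start, free end up to 17 mm high: a ramp rising as one goes. Tips moving along 1 to 3 mm above a flat leaf's top press it flat (4 N near hinge).
- leaf_1_hinge (a point): Point fixed to the board at the hinge end of leaf 1, on the rail's centre line, at the height of a flat leaf's top (25 mm above the bench; the hinge barrel also tops out there).
- leaf_1_end (a point): Point fixed to the board where the top of the free end of leaf 1 comes to lie when the leaf is flat (rail's centre line, 25 mm above the bench); it does not move with the leaf.
- leaf_2 (a joint): Hinge of leaf 2, rad: 0 = standing up (0.35 rad above flat), 0.35 = lying flat (hard stop); stays where it is left by friction (0.02 N m), no spring.
- leaf_2_hinge (a point): Point fixed to the board at the hinge end of leaf 2, on the rail's centre line, at the height of a flat leaf's top (25 mm above the bench; the hinge barrel also tops out there).
- leaf_2_end (a point): Point fixed to the board where the top of the free end of leaf 2 comes to lie when the leaf is flat (rail's centre line, 25 mm above the bench); it does not move with the leaf.
- leaf_3 (a joint): Hinge of leaf 3, rad: 0 = standing up (0.35 rad above flat), 0.35 = lying flat (hard stop); stays where it is left by friction (0.02 N m), no spring.
- leaf_3_hinge (a point): Point fixed to the board at the hinge end of leaf 3, on the rail's centre line, at the height of a flat leaf's top (25 mm above the bench; the hinge barrel also tops out there).
- leaf_3_end (a point): Point fixed to the board where the top of the free end of leaf 3 comes to lie when the leaf is flat (rail's centre line, 25 mm above the bench); it does not move with the leaf.
- leaf_4 (a joint): Hinge of leaf 4, rad: 0 = standing up (0.35 rad above flat), 0.35 = lying flat (hard stop); stays where it is left by friction (0.02 N m), no spring.
- leaf_4_hinge (a point): Point fixed to the board at the hinge end of leaf 4, on the rail's centre line, at the height of a flat leaf's top (25 mm above the bench; the hinge barrel also tops out there).
- leaf_4_end (a point): Point fixed to the board where the top of the free end of leaf 4 comes to lie when the leaf is flat (rail's centre line, 25 mm above the bench); it does not move with the leaf.
- leaf_5 (a joint): Hinge of leaf 5, rad: 0 = standing up (0.35 rad above flat), 0.35 = lying flat (hard stop); stays where it is left by friction (0.02 N m), no spring.
- leaf_5_hinge (a point): Point fixed to the board at the hinge end of leaf 5, on the rail's centre line, at the height of a flat leaf's top (25 mm above the bench; the hinge barrel also tops out there).
- leaf_5_end (a point): Point fixed to the board where the top of the free end of leaf 5 comes to lie when the leaf is flat (rail's centre line, 25 mm above the bench); it does not move with the leaf.
- loupe: Black magnifier, 37 mm across, 35 mm high, standing loose on the printing block inside the L; origin at the centre of its underside. To be left alone.
- stopper: White stopper, 27 mm across, 30 mm high, standing loose on the bench by the board's +y edge; origin at the centre of its underside. To be left alone.
- ink_tin: Ink tin, 70 mm across, 48 mm high, standing loose on the bench by the board's far (+x) edge; origin at the centre of its underside. To be left alone.

How it is judged (in metres and radians):
On the way, in this order (a step that is already met when the one before it is completed fails the run):
1. the first leaf lies flat, while all the leaves after it still stand up (value of joint leaf_1 above 0.24 rad and value of joint each of leaf_2, leaf_3, leaf_4, leaf_5 below 0.15 rad), for 0.02 s.
2. the second leaf lies flat, while all the leaves after it still stand up (value of joint each of leaf_1, leaf_2 above 0.24 rad and value of joint each of leaf_3, leaf_4, leaf_5 below 0.15 rad), for 0.02 s.
3. the third leaf lies flat, while all the leaves after it still stand up (value of joint each of leaf_1, leaf_2, leaf_3 above 0.24 rad and value of joint each of leaf_4, leaf_5 below 0.15 rad), for 0.02 s.
4. the fourth leaf lies flat, while all the leaves after it still stand up (value of joint each of leaf_1, leaf_2, leaf_3, leaf_4 above 0.24 rad and value of joint leaf_5 below 0.15 rad), for 0.02 s.
5. the fifth and last leaf lies flat (value of joint each of leaf_1, leaf_2, leaf_3, leaf_4, leaf_5 above 0.24 rad), for 0.02 s.
At the end, for the whole second after the job is handed in: All five leaves lie flat (each joint above 0.24 of 0.35 rad, so the free end within about 5 mm of flat); the board is at rest within 20 mm of where it lay, the stopper and the tin within 20 mm and the magnifier within 25 mm of where they stood (all of step 5 and not (distance of register_board from where it was at the start of the episode above 0.02 m) and not (distance of loupe from where it was at the start of the episode above 0.025 m) and not (distance of stopper from where it was at the start of the episode above 0.02 m) and not (distance of ink_tin from where it was at the start of the episode above 0.02 m) and linear speed of register_board below 0.01 m/s); the robot touches nothing.
It fails at once if the fingers press on the board or its leaves with more than 40 N in all (contact force between the fingers and register_board above 40 N).
It fails at once if the board is shifted by more than 20 mm, lifted or tipped (distance of register_board from where it was at the start of the episode above 0.02 m or height (world z) of register_board above 0.008 m or angle between register_board's own z axis and vertical above 0.06 rad).
It fails at once if the magnifier is moved or knocked over (distance of loupe from where it was at the start of the episode above 0.025 m or angle between loupe's own z axis and vertical above 0.3 rad).
It fails at once if the stopper is moved or knocked over (distance of stopper from where it was at the start of the episode above 0.02 m or angle between stopper's own z axis and vertical above 0.3 rad).
It fails at once if the ink tin is moved or knocked over (distance of ink_tin from where it was at the start of the episode above 0.02 m or angle between ink_tin's own z axis and vertical above 0.3 rad).
It also fails if it takes over 45 s, if anything falls off the work surface, if the arm or the gripper's body presses on something with over 40 N, if the wrist force passes 120 N, or if a joint passes its speed limit or range.

### The arm

A 6-joint arm with a two-finger parallel gripper is mounted at the origin on the work surface; the furniture and walls round the work are solid. World frame = base frame: x ahead of the robot, y to its left, z up, the work surface at z = 0. Lengths are in mm, angles in degrees, forces in N, time in s.
With the tool pointing down it reaches from about 300 to 875 mm from the base axis. Payload 6.4 kg.
Tool frame: the origin (TCP) lies midway between the tips of the shut fingers; the grasp point (between the pads) lies 19 mm behind it; z points along the fingers, y is the line along which they close (so a half turn about z gives the same grasp; the last joint's range is limited). The gripper opens to 88 mm and grips with 3 to 60 N. Pads are 18 mm wide; open, the fingers measure 123 mm over their backs; the gripper's body (75 mm by 187 mm) begins 45 mm behind the grasp point.
Start: joints at [58.023, 10.359, 92.074, -0, 77.567, -11.82], TCP at [198.127, 539.802, 238.714] pointing down, gripper open.
Joint ranges: [-171.53, 171.53], [-51.25, 118.39], [17.06, 147.69], [-65.23, 245.23], [0, 150.52], [-178.68, 178.68]. Speed limits (degrees/s): [147.25, 147.25, 172.46, 180, 180, 180].

### API

Orientations are given as a 3x3 rotation matrix whose columns are the frame's x, y, z axes.
In Python, from bench import ctrl gives the robot as it stands.
- The arm moves only by the shell command python3 -m inch 'ROWS' [FORCE]. ROWS is JSON, a list of rows, each a list of 7 numbers: the closure in counts, from 0 (fully open) to 255 (shut), then the shift along the tool's x, y, z in cm, then the turn, a rotation vector about the tool's x, y, z in degrees. In form: [[gripper, dx, dy, dz, wx, wy, wz], ...]. A call has 1 to 12 rows; each row shifts and turns the commanded pose from where the row before left it, along the tool's axes as they then stand; what a row does not reach is not made up. A row lasts 1/8 s, in which the tool goes at most 62.5 mm and 10.7 degrees, less where a joint would pass 70% of its speed; a pose out of reach is approached as far as the arm can. A call is refused whole if a number of a shift passes 6.25 or a number of a turn 10.7, either way. A call with a gripper value outside its range is refused whole. The fingers move at their own pace and stop on an object; FORCE is the grip in N (left out, the last holds). Time passes only in rows, so rows that do not move let the fingers close. It gives the time, the measured TCP pose, the force and the opening at its end, in the units of the state.
- ctrl.get_obs(): the state, without advancing time (a new reading comes with each control period).
- ctrl.get_image(name): name is "scene" or "top"; returns a dict with "img" (420x560x3 uint8, red, green, blue), "camera_matrix" (3x3 intrinsics, pixels), "rvec" (rotation vector, rad) and "tvec" (3), from world to camera coordinates, as OpenCV has them. Camera axes: x right, y down, z forward; pixel columns grow to the right and rows downward; lengths in mm; the calibration is good to about 2 mm. A picture is of the moment at which its call begins. There is no depth.
- ctrl.sign_off(): hands the job in, once; it reports no verdict.
The state is a dict: "t": time; "qpos": joint angles; "qvel": joint speeds; "joint_efforts": joint torques, N m; "tcp_pos": TCP position; "eef_rot": TCP orientation; "wrist_force": force on the tool from outside, world axes, zero at the start; "wrist_torque": the same for the moment, N m; "grip_width": finger opening in mm.
Only numpy, scipy, OpenCV 4.12 (cv2) and the standard library are available. Lean on these libraries where they do the work, as an engineer would, in place of code of your own. Each camera call takes 0.05 s, during which the arm holds its last target. There are 200 camera calls.

## Working session

There is one attempt and no reset: what is moved stays moved. The work goes in short steps, Python scripts to look and compute and a shell command to move; the robot and the scene stay as the last step left them, time stands still between calls to the robot, and variables do not carry over. Pictures are saved under pics/ and viewed, on a budget of 10 in all, crops included, one or two more only if the job needs it, and the job is handed in when it is done.

```bash
mkdir -p pics; python3 - <<'E'
from bench import ctrl
import cv2,numpy as np
o=ctrl.get_obs();print(o['t'],o['tcp_pos'],o['eef_rot'],o['grip_width'])
for n in("scene","top"):
    d=ctrl.get_image(n);cv2.imwrite(f"pics/{n}0.png",d["img"][:,:,::-1]);np.savez(f"{n}0.npz",**d)
    R=cv2.Rodrigues(np.array(d["rvec"]))[0];print(n,-R.T@np.array(d["tvec"]).ravel(),R.tolist(),d["camera_matrix"])
E
```

```text
0.0 [197.82686258 539.31763497 237.80342758] [[-9.38755054e-01  3.44583882e-01 -9.47374797e-04]
 [ 3.44584992e-01  9.38753884e-01 -1.52594861e-03]
 [ 3.63534473e-04 -1.75894311e-03 -9.99998387e-01]] 87.91096088467388
scene [-200.48449009  486.42524308  514.13442905] [[-0.46314018983239563, -0.8859039246876939, 0.025988474078975088], [-0.41606247536901786, 0.19143454385170633, -0.8889571598283548], [0.7825555450904543, -0.42252461661213353, -0.457252410824647]] [[526.05233031   0.         278.10274061]
 [  0.         526.05233031 212.22838664]
 [  0.           0.           1.        ]]
top [522.45284245  74.91579376 915.89716041] [[0.015753113921503248, -0.9998393400874324, 0.008551807721417698], [-0.9972368649409549, -0.016331959419734865, -0.07247000968847878], [0.07259803443973001, -0.007386549603169389, -0.9973339281707244]] [[513.88664127   0.         278.00139511]
 [  0.         513.88664127 205.66198084]
 [  0.           0.           1.        ]]
```

View pics/top0.png

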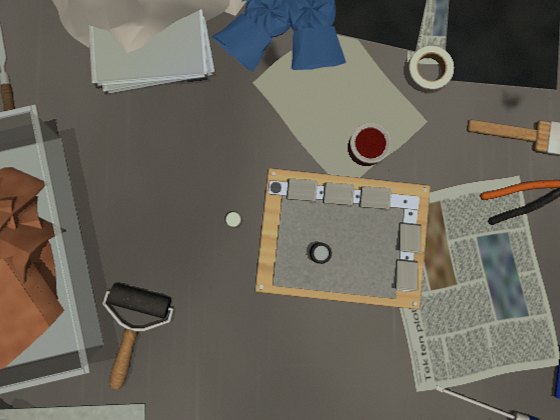

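View pics/scene0.png

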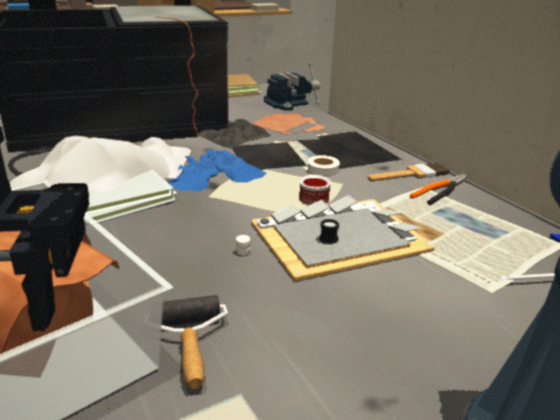

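The top view shows the board with corners near (268,168), (430,185), (419,308) and (257,291). The nut is at (276,188), the tin at (370,143), the magnifier at (320,252) and the stopper at (233,219). The long rail runs right along the upper edge, then turns down the right side. The scene view agrees, with the leaves still standing.

```bash
cat >h.py <<'E'
import numpy as np,cv2
def ray(d,uv,z):
    K=d["camera_matrix"];R=cv2.Rodrigues(np.array(d["rvec"]))[0];t=np.array(d["tvec"]).ravel()
    C=-R.T@t;v=(np.linalg.inv(K)@np.c_[np.reshape(uv,(-1,2)),np.ones(np.size(uv)//2)].T).T@R
    return C+v*((z-C[2])/v[:,2])[:,None]
E
python3 - <<'E'
from h import *
d=np.load("top0.npz");im=d["img"];hsv=cv2.cvtColor(im,cv2.COLOR_RGB2HSV)
m=cv2.inRange(hsv,(8,70,120),(28,255,255));r=np.zeros_like(m);r[160:315,250:436]=255;m&=r
# keep big component
n,l,s,c=cv2.connectedComponentsWithStats(m);print(s[1:][s[1:,4]>40])
k=[i for i in range(1,n) if s[i,4]>300]
pts=np.argwhere(np.isin(l,k))[:,::-1].astype(np.float32)
W=ray(d,pts,12)[:,:2].astype(np.float32)
rc=cv2.minAreaRect(W);bp=cv2.boxPoints(rc);print(rc,bp)
g=cv2.cvtColor(im,cv2.COLOR_RGB2GRAY)
b=cv2.inRange(g[180:197,268:284],0,75);n,l,s,c=cv2.connectedComponentsWithStats(b);print(s,c)
big=cv2.resize(im[160:315,250:440],None,fx=4,fy=4,interpolation=cv2.INTER_CUBIC)
cv2.imwrite("pics/crop.png",cv2.resize(big,None,fx=1,fy=.96)[:600,:,::-1])
E
```

```text
[[ 255  168  176  141 5187]
 [ 427  268    8   11   63]]
((533.60986328125, -47.18019104003906), (289.7036437988281, 218.7216033935547), 84.73612213134766) [[ 411.42114 -181.38806]
 [ 629.22034 -201.4542 ]
 [ 655.7986    87.02768]
 [ 437.9994   107.09381]]
[[  0   0  16  17 227]
 [  3   3  10  10  45]] [[7.56387665 8.23348018]
 [7.17777778 6.82222222]]
```

View pics/crop.png

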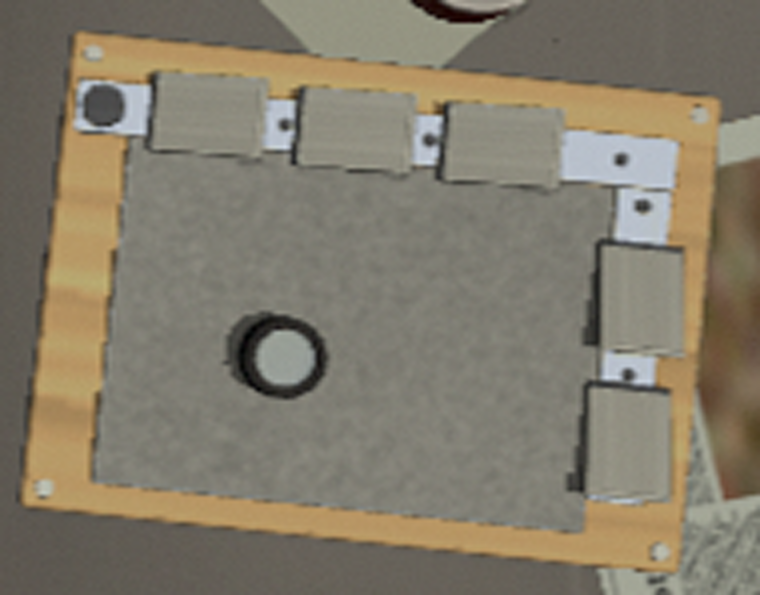

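```bash
cat >>h.py <<'E'
c=np.array([533.61,-47.18]);ey=np.array([26.58,288.48]);ey/=np.linalg.norm(ey);ex=np.array([ey[1],-ey[0]])
B=lambda w:np.c_[(w[:,:2]-c)@ex,(w[:,:2]-c)@ey]
def tgt(b,z):
    from bench import ctrl
    o=ctrl.get_obs();R=np.array(o["eef_rot"]);p=np.r_[c+b[0]*ex+b[1]*ey,z]
    a=np.degrees(np.arctan2(R[:2,1]@ex*-1,R[:2,1]@ey))
    print("t",o["t"],"tool shift mm",(R.T@(p-o["tcp_pos"])).round(1),"tcp in board",B(np.array([o["tcp_pos"]])).round(1),"z",o["tcp_pos"][2].round(1),"y axis yaw vs board y",a.round(2),"F",np.round(o["wrist_force"],1),"grip",round(o["grip_width"],1))
E
python3 - <<'E'
from h import *
d=np.load("top0.npz")
cr=lambda x,y:[250+x/4-.4,160+y/3.84-.4]
print("nut",B(ray(d,[275.2,186.8],24)),B(ray(d,cr(103,105),24)))
print("hinge/end1-3 ",B(ray(d,[cr(150,111),cr(297,125),cr(443,142)],25)).round(1))
print("hinge4,5",B(ray(d,[cr(643,243),cr(630,385)],25)).round(1))
print("loupe,stopper,tin",B(ray(d,cr(287,357),55)),B(ray(d,[233,219],30)),B(ray(d,[370,143],48)))
tgt([75,110],60)
E
```

```text
nut [[ 75.22111061 128.34019496]] [[ 74.99879446 128.05283702]]
hinge/end1-3  [[ 74.4 107.4]
 [ 75.   43. ]
 [ 74.2 -21. ]]
hinge4,5 [[  37.9 -112. ]
 [ -26.4 -112. ]]
loupe,stopper,tin [[-29.58452694  39.55519258]] [[ 11.19988053 194.59359329]] [[165.08381565 -25.00950873]]
t 0.1 tool shift mm [-561.6 -309.1  178.2] tcp in board [[-388.1  553.3]] z 237.9 y axis yaw vs board y -14.89 F [-0.1 -1.3 -0.2] grip 88.1
```

```bash
python3 -m inch '[[255,0,0,0,0,0,-7.45],[255,0,0,0,0,0,-7.45],[255,-3.5,-3.2,0,0,0,0],[255,-3.5,-3.2,0,0,0,0],[255,-3.5,-3.2,0,0,0,0],[255,-3.5,-3.2,0,0,0,0],[255,-3.5,-3.2,0,0,0,0],[255,-3.5,-3.2,0,0,0,0],[255,-3.5,-3.2,0,0,0,0],[255,-3.5,-3.2,0,0,0,0],[255,-3.5,-3.2,0,0,0,0],[255,0,0,0,0,0,0]]' 10; python3 -c "
from h import *
tgt([75,128],60)"
```

```text
t: 1.6
tcp_pos: [487.0, 221.8, 238.2]
eef_rot: [[-0.995, 0.096, -0.0], [0.096, 0.995, -0.001], [0.0, -0.001, -1.0]]
wrist_force: [-0.5, 0.4, 0.1]
grip_width: 0.3
t 1.6 tool shift mm [-146.7 -134.8  178.3] tcp in board [[-71.1 263.5]] z 238.2 y axis yaw vs board y -0.24 F [-0.5  0.4  0.1] grip 0.3
```

```bash
python3 -m inch '[[255,-3,-2.7,0,0,0,-0.2],[255,-3,-2.7,0,0,0,0],[255,-3,-2.7,0,0,0,0],[255,-3,-2.7,0,0,0,0],[255,-2.7,-2.7,0,0,0,0],[255,0,0,4,0,0,0],[255,0,0,4,0,0,0],[255,0,0,4,0,0,0],[255,0,0,4,0,0,0],[255,0,0,1.8,0,0,0],[255,0,0,0,0,0,0],[255,0,0,0,0,0,0]]'; python3 - <<'E'
from h import *
tgt([75,128],27.5)
from bench import ctrl
d=ctrl.get_image("top");im=d["img"]
s=ctrl.get_image("scene")["img"]
cv2.imwrite("pics/a.png",np.hstack([cv2.resize(x,(400,300)) for x in(im[140:320,240:480],s[150:300,200:440])])[:,:,::-1])
E
```

```text
t: 3.1
tcp_pos: [621.1, 76.9, 62.5]
eef_rot: [[-0.996, 0.088, 0.003], [0.088, 0.996, -0.0], [-0.003, 0.0, -1.0]]
wrist_force: [0.8, 0.4, 0.1]
grip_width: 0.8
t 3.1 tool shift mm [ 0.8 -3.6 35. ] tcp in board [[ 75.7 131.6]] z 62.5 y axis yaw vs board y 0.22 F [0.8 0.4 0.1] grip 0.8
```

View pics/a.png

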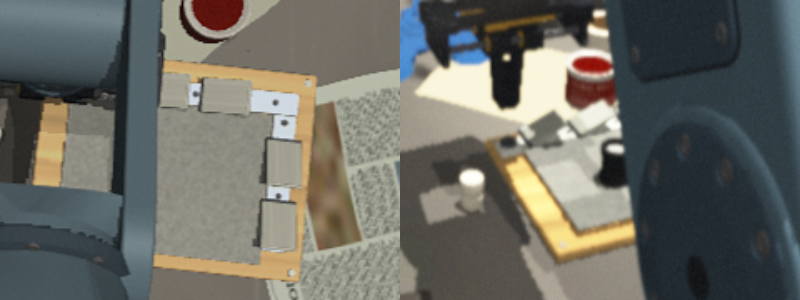

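The left panel (top) shows the arm covering the start end, with leaves 4 and 5 still up. The right panel (scene) shows the shut fingers near (505,90), above the nut at (508,143). I'll descend in two steps.

```bash
python3 -m inch '[[255,0,-0.1,1.5,0,0,0],[255,0,-0.1,1.3,0,0,0],[255,0,0,0,0,0,0],[255,0,0,0,0,0,0]]'; python3 -m inch '[[255,0,0,0,0,0,0]]';python3 -m inch '[[255,0,0,0.4,0,0,0],[255,0,0,0,0,0,0]]'; python3 -m inch '[[255,0,0,0,0,0,0]]'; python3 -c "
from h import *
tgt([75,105],27.5)"
```

```text
t: 3.7
tcp_pos: [619.6, 74.6, 32.4]
eef_rot: [[-0.996, 0.088, -0.001], [0.088, 0.996, 0.0], [0.001, 0.0, -1.0]]
wrist_force: [-0.0, 0.3, -0.2]
grip_width: 0.1
t: 3.82
tcp_pos: [620.0, 74.6, 33.1]
eef_rot: [[-0.996, 0.088, 0.001], [0.088, 0.996, -0.0], [-0.001, 0.0, -1.0]]
wrist_force: [-0.5, -0.1, 0.5]
grip_width: 0.5
t: 4.08
tcp_pos: [619.4, 74.7, 28.4]
eef_rot: [[-0.996, 0.088, -0.001], [0.088, 0.996, -0.0], [0.001, -0.0, -1.0]]
wrist_force: [0.3, -0.1, 0.6]
grip_width: 0.3
t: 4.2
tcp_pos: [619.7, 74.7, 28.7]
eef_rot: [[-0.996, 0.088, -0.0], [0.088, 0.996, -0.0], [0.0, -0.0, -1.0]]
wrist_force: [0.3, 0.5, 0.3]
grip_width: 0.3
t 4.2 tool shift mm [ -0.4 -24.2   1.2] tcp in board [[ 74.5 129.2]] z 28.7 y axis yaw vs board y 0.21 F [0.3 0.5 0.3] grip 0.3
```

```bash
python3 -m inch '[[255,0,0,0.13,0,0,0],[255,0,-0.6,0,0,0,0],[255,0,-0.6,0,0,0,0],[255,0,-0.6,0,0,0,0],[255,0,-0.6,0,0,0,0],[255,0,-0.8,0,0,0,0],[255,0,-0.8,0,0,0,0],[255,0,-0.8,0,0,0,0],[255,0,-0.8,0,0,0,0],[255,0,-0.8,0,0,0,0],[255,0,0,0,0,0,0]]'; python3 - <<'E'
from h import *
tgt([75,-112],27)
from bench import ctrl
s=ctrl.get_image("scene")["img"]
cv2.imwrite("pics/b.png",cv2.resize(s[180:300,220:440],(660,360),interpolation=2)[:,:,::-1])
E
```

```text
t: 5.58
tcp_pos: [614.0, 10.1, 27.4]
eef_rot: [[-0.996, 0.089, -0.0], [0.089, 0.996, -0.0], [0.0, -0.0, -1.0]]
wrist_force: [0.7, -0.4, -0.6]
grip_width: 0.5
t 5.575 tool shift mm [   0.2 -176.4    0.4] tcp in board [[74.7 64.4]] z 27.4 y axis yaw vs board y 0.16 F [ 0.7 -0.4 -0.6] grip 0.5
```

View pics/b.png

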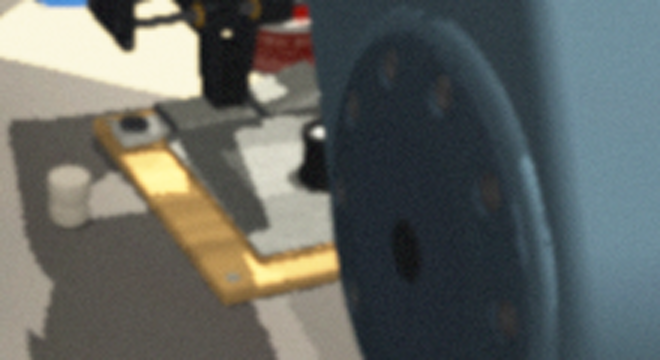

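Leaf 1 now lies flat, at (170–250,115) in the crop. The finger is at its end and nothing else has moved. Next comes the rest of the long rail, stopping before leaf 3 to read the pose.

```bash
python3 -m inch '[[255,0,-0.6,0,0,0,0],[255,0,-0.6,0,0,0,0],[255,0,-0.6,0,0,0,0],[255,0,-0.6,0,0,0,0],[255,0,-0.8,0,0,0,0],[255,0,-0.8,0,0,0,0],[255,0,-0.8,0,0,0,0],[255,0,-0.8,0,0,0,0],[255,0,-0.8,0,0,0,0],[255,0,0,0,0,0,0]]'; python3 -c "
from h import *
tgt([75,-112],27)"
```

```text
t: 6.88
tcp_pos: [608.3, -53.6, 27.3]
eef_rot: [[-0.996, 0.089, -0.0], [0.089, 0.996, -0.0], [0.0, -0.0, -1.0]]
wrist_force: [0.3, 0.2, 0.2]
grip_width: 0.4
t 6.875 tool shift mm [   0.3 -112.4    0.4] tcp in board [[75.   0.4]] z 27.3 y axis yaw vs board y 0.15 F [0.3 0.2 0.2] grip 0.4
```

```bash
python3 -m inch '[[255,0,-0.6,0,0,0,0],[255,0,-0.6,0,0,0,0],[255,0,-0.6,0,0,0,0],[255,0,-0.8,0,0,0,0],[255,0,-0.8,0,0,0,0],[255,0,-0.8,0,0,0,0],[255,0,-0.8,0,0,0,0],[255,0,-1.2,0,0,0,0],[255,0,-1.5,0,0,0,0],[255,0,-1.8,0,0,0,0],[255,0,-1.7,0,0,0,0],[255,0,0,0,0,0,0]]'; python3 - <<'E'
from h import *
tgt([75,-112],27)
from bench import ctrl
a=ctrl.get_image("top")["img"];s=ctrl.get_image("scene")["img"]
cv2.imwrite("pics/c.png",np.hstack([cv2.resize(x,(400,300)) for x in(a[140:320,240:480],s[170:290,240:400])])[:,:,::-1])
E
```

```text
t: 8.38
tcp_pos: [598.4, -166.3, 27.5]
eef_rot: [[-0.996, 0.09, 0.0], [0.09, 0.996, -0.0], [-0.0, -0.0, -1.0]]
wrist_force: [-0.3, 0.6, -0.3]
grip_width: 1.0
t 8.375 tool shift mm [0.5 0.6 0.5] tcp in board [[  75.5 -112.6]] z 27.5 y axis yaw vs board y 0.08 F [-0.3  0.6 -0.3] grip 1.0
```

View pics/c.png

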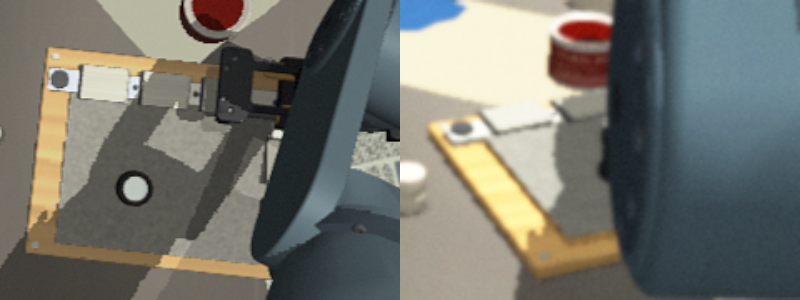

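Leaves 1 and 2 show flat in both panels. Leaf 3 is partly under the gripper, and the tool is at the corner. Next is the short rail, leaf 4.

```bash
python3 -m inch '[[255,1,0,0,0,0,0],[255,1,0,0,0,0,0],[255,0.6,0,0,0,0,0],[255,0.6,0,0,0,0,0],[255,0.6,0,0,0,0,0],[255,0.6,0,0,0,0,0],[255,0.8,0,0,0,0,0],[255,0.8,0,0,0,0,0],[255,0.8,0,0,0,0,0],[255,0.8,0,0,0,0,0],[255,0.9,0,0,0,0,0],[255,0,0,0,0,0,0]]'; python3 - <<'E'
from h import *
tgt([-72,-112],27)
E
```

```text
t: 9.98
tcp_pos: [512.9, -156.7, 27.2]
eef_rot: [[-0.996, 0.088, -0.001], [0.088, 0.996, 0.0], [0.001, 0.0, -1.0]]
wrist_force: [0.1, 0.1, 0.7]
grip_width: 0.6
t 9.975 tool shift mm [61.5 -0.8  0.3] tcp in board [[ -10.5 -110.9]] z 27.2 y axis yaw vs board y 0.19 F [0.1 0.1 0.7] grip 0.6
```

```bash
python3 -m inch '[[255,0.6,0,0,0,0,0],[255,0.6,0,0,0,0,0],[255,0.6,0,0,0,0,0],[255,0.6,0,0,0,0,0],[255,0.8,0,0,0,0,0],[255,0.8,0,0,0,0,0],[255,0.8,0,0,0,0,0],[255,0.8,0,0,0,0,0],[255,0.8,0,0,0,0,0],[255,0,0,0,0,0,0]]';python3 -m inch '[[255,0,0,-1,0,0,0],[255,0,0,-4,0,0,0],[255,0,0,-5,0,0,0],[255,0,0,-5,0,0,0],[255,4,-2,0,0,0,0],[255,4,-2,0,0,0,0],[255,0,-4,0,0,0,0],[255,0,-5,0,0,0,0],[255,0,-5,0,0,0,0],[255,0,-5,0,0,0,0],[255,0,-5,0,0,0,0],[255,0,0,0,0,0,0]]'; python3 - <<'E'
from h import *
tgt([-72,-112],27)
from bench import ctrl
d=ctrl.get_image("top");a=d["img"];s=ctrl.get_image("scene")["img"]
np.savez("top1.npz",**d)
cv2.imwrite("pics/d.png",np.hstack([cv2.resize(x,(400,300),interpolation=2) for x in(a[140:320,240:480],s[170:290,240:440])])[:,:,::-1])
E
```

```text
t: 11.22
tcp_pos: [449.3, -151.1, 27.3]
eef_rot: [[-0.996, 0.088, -0.001], [0.088, 0.996, 0.0], [0.001, 0.0, -1.0]]
wrist_force: [-0.5, -0.4, -0.5]
grip_width: 0.4
t: 12.72
tcp_pos: [345.2, -426.4, 178.1]
eef_rot: [[-0.996, 0.091, 0.0], [0.091, 0.996, -0.002], [-0.001, -0.002, -1.0]]
wrist_force: [0.1, -0.2, -0.1]
grip_width: 0.2
t 12.725 tool shift mm [-80.9 283.1 150.7] tcp in board [[-152.9 -394.9]] z 178.1 y axis yaw vs board y 0.03 F [ 0.1 -0.2 -0.1] grip 0.2
```

View pics/d.png

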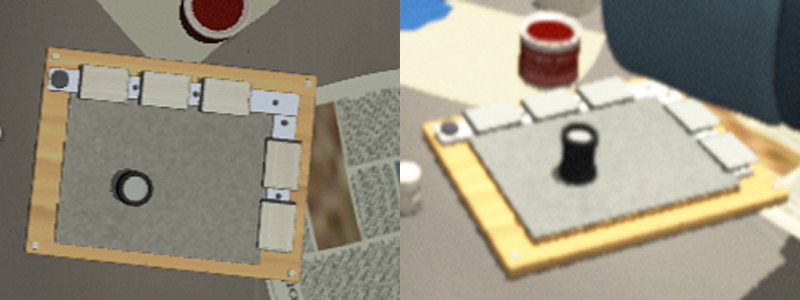

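Both panels show all five leaves flat, and the magnifier, tin and stopper in place. I'll check the shifts numerically, then hand in.

```bash
python3 - <<'E'
from h import *
def meas(f):
    d=np.load(f);im=d["img"];h=cv2.cvtColor(im,cv2.COLOR_RGB2HSV);m=cv2.inRange(h,(8,70,120),(28,255,255));r=np.zeros_like(m);r[160:315,250:436]=255
    n,l,s,_=cv2.connectedComponentsWithStats(m&r);p=np.argwhere(l==1+s[1:,4].argmax())[:,::-1].astype(np.float32)
    print(f,"board",cv2.minAreaRect(ray(d,p,12)[:,:2].astype(np.float32)))
    g=cv2.cvtColor(im,cv2.COLOR_RGB2GRAY)
    for nm,(x0,x1,y0,y1),mk,z in(("loupe",(305,335,238,268),g<50,55),("stopper",(222,244,208,230),g>150,30),("tin",(345,395,120,170),(im[:,:,0]>70)&(im[:,:,1]<45),48)):
        q=np.argwhere(mk[y0:y1,x0:x1])[:,::-1].mean(0)+[x0,y0];print(nm,ray(d,q,z)[0,:2].round(1))
meas("top0.npz");meas("top1.npz")
from bench import ctrl;ctrl.sign_off()
E
```

```text
top0.npz board ((533.60986328125, -47.18019104003906), (289.7036437988281, 218.7216033935547), 84.73612213134766)
loupe [5.084e+02 1.000e-01]
stopper [562.8 145.9]
tin [696.3 -87.6]
top1.npz board ((533.598388671875, -47.14378356933594), (289.6145324707031, 218.73117065429688), 84.72115325927734)
loupe [ 5.083e+02 -1.000e-01]
stopper [562.8 145.9]
tin [696.3 -87.6]
the job is handed in; nothing more can be done
```

I stroked the shut fingertips about 2 mm above flat-leaf height from the nut, down the long rail, round the corner and along the short rail. I then lifted clear and handed the job in about 13 s into the run, well inside the 45 s limit.

- **Leaves:** all five look flat in both final views. I judged this by eye and did not measure the hinge angles. I saw leaf 1 go flat on its own. The order of the other four follows from the path, since I took no picture of each leaf going down.
- **Things to be left alone:** before and after pictures put the board, magnifier, stopper and tin within about 0.3 mm of where they started.
- **Force:** the wrist readings I took stayed within about 1 N. They were taken at the end of each move, so they do not show the peak during a stroke.
- **Clearance:** the arm ended clear of the board, with the tool at 178 mm height.

No check failed or disagreed beyond 1–2 mm of noise in the measured tool position.

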